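# Change the belt drive's pulleys over for slow speed

## Robot

A 7-joint arm with a two-finger parallel gripper is mounted at the origin on a cart in front of the work surface, level with it; the furniture and walls round the work are solid. World frame = base frame: x ahead of the robot, y to its left, z up, the work surface at z = 0. Lengths are in m, angles in rad, forces in N, time in s.
With the tool pointing down it reaches from about 0.425 to 0.825 m from the base axis. Payload 3.6 kg.
Tool frame: the origin (TCP) lies at the very end of the fingers, on their centre line; the grasp point (between the pads) lies 19 mm behind it (manip.tcp_to_grasp is the distance from the TCP to the grasp point, in m); z points along the fingers, y is the line along which they close (so a half turn about z gives the same grasp; the last joint's range is limited). The gripper opens to 85 mm and grips with 20 to 120 N. Pads are 22 mm wide; open, the fingers measure 114 mm over their backs; the gripper's body (76 mm by 85 mm) begins 54 mm behind the grasp point. The pads swing forward as they close: fully open they stand 13 mm farther back than shut.
Start: joints at [-1.151, 0.615, -0.013, 1.423, 0.008, 1.103, -0.04], TCP at [0.281, 0.586, 0.231] pointing down, gripper open.
Joint ranges: [-3.12, 3.12], [-0.3, 2.06], [-1.34, 1.32], [0.26, 2.42], [-1.36, 4.5], [0.01, 1.98], [-2.84, 2.84]. Speed limits (rad/s): [2.79, 2.79, 3.14, 3.14, 3.14, 3.14, 3.14].

## Interface

Orientations are given as a 3x3 rotation matrix whose columns are the frame's x, y, z axes.
In Python, from workcell import manip gives the robot as it stands.
- The arm moves only by the tool apply_moves, never from a script. Its argument "plan" is a list of rows, each a list of 5 numbers: the gripper command: -1 is shut, 1 is fully open, values between are in proportion, then the shift along the world's x, y, z in mm, then the turn about the world's z in degrees. A call has exactly 5 rows; each row is the pose to reach, as a shift and turn from the pose commanded when the call began; what a row does not reach only later rows make up. A row lasts 1/10 s, in which the tool goes at most 50 mm and 8.59 degrees, less where a joint would pass 70% of its speed; a pose out of reach is approached as far as the arm can. A call with a gripper value outside its range is refused whole. The fingers move at their own pace and stop on an object; "squeeze" is the grip in N (left out, the last holds). Time passes only in rows, so rows that repeat a pose let the fingers close, or fill a call up. It gives the time, the measured TCP pose, the force, the opening and the grip force at its end, in the units of the state.
- manip.state(): the state, without advancing time (a new reading comes with each control period).
- manip.get_image(name): name is "scene" or "top"; returns a dict with "frame" (400x640x3 uint8, blue, green, red), "K" (3x3 intrinsics, pixels), "k1" (the pictures are not rectified: a ray, as slopes to the right and down, at radius r is drawn at 1 + k1 r^2 times it, then the intrinsics apply), "cam_to_world" (4x4, takes a point from camera to world coordinates). Camera axes: x right, y up, looking along -z (the intrinsics and any distortion apply to the point x, -y, -z); pixel columns grow to the right and rows downward; lengths in m; the calibration is good to about 2 mm. A picture is of the moment at which its call begins. There is no depth.
- manip.close_job(): hands the job in; it is judged then, once.
The state is a dict: "t": time; "joints": joint angles; "qd": joint speeds; "joint_torque": joint torques, N m; "tool_pos": TCP position; "orientation": TCP orientation; "wrist_force": force on the tool from outside, world axes, zero at the start; "ft_torque": the same for the moment, N m; "width": finger opening in m; "grasp_force": force on a finger pad.
Only numpy, scipy, OpenCV 4.12 (cv2) and the standard library are available. Lean on these libraries where they do the work, as an engineer would, in place of code of your own. Each camera call takes 0.05 s, during which the arm holds its last target. There are 200 camera calls.

## Task

The belt is off and the pulley screws are out: change the belt drive over to its slow speed by swapping the two pulleys on it for the two on the storage board. The smallest pulley goes on the motor shaft and the largest on the spindle shaft, and the two that come off go on the two posts of the board, one on each, whichever way round; the rubber mat is a free spot for laying a pulley aside on the way. Lower each pulley hub up until it sits fully down, do not drop or tip any, and leave all four released and at rest.

Things in the scene. Friction and masses are not known exactly. Their poses are not given: they have to be found in the camera images.
- pulley_52: smallest of four loose aluminium V-belt pulleys (0.1 to 0.2 kg), rim 52 mm across. All four alike: grooved rim 20 mm tall at the bottom, round hub 36 mm across up to 48 mm above the underside (28 mm of it above the rim), straight 26 mm bore right through. Grip the hub from above. Origin at the centre of the underside, z up. Starts on one of the board's posts.
- pulley_66: the second smallest pulley, rim 66 mm across, 0.15 to 0.3 kg, otherwise as pulley_52. Origin at the centre of its underside, z up. At the start it is on the drive, on the motor or the spindle shaft.
- pulley_82: the second largest pulley, rim 82 mm across, 0.2 to 0.45 kg, otherwise as pulley_52. Origin at the centre of its underside, z up. At the start it is on the drive, on the motor or the spindle shaft.
- pulley_100: the largest pulley, rim 100 mm across with four dark round holes marked on its web, 0.3 to 0.6 kg, otherwise as pulley_52. Origin at the centre of its underside, z up. At the start it is on one of the board's posts.
- motor_seat (a point): point on the motor shaft's axis, on its collar, where a fitted pulley's underside rests, 106 mm above the bench; above it the shaft end (23 mm thick at the foot, coned to 11 mm within 14 mm) stands 37 mm up. Motor: round, finned, bare aluminium, black terminal box on its far side; it and the spindle stand 150 mm apart, either way round, on one dark base plate 116x270x12 mm. Fixed.
- spindle_seat (a point): seat point on the spindle shaft's axis, with the same collar, shaft end and height (106 mm) as the motor's. Spindle: grey painted round bearing housing on a square 108 mm foot with a hex bolt at each corner. Fixed.
- post_a (a point): foot of one of the two posts of the storage board, on the board's top, 18 mm above the bench, where a pulley's underside rests. Light wooden board 115x245x18 mm lying flat; its two steel posts are 115 mm apart, 11 mm thick, 37 mm tall with a tapered tip. Fixed.
- post_b (a point): foot of the other post of the storage board, the same as post_a.
- mat: black rubber mat, 110x110x6 mm, fixed on the bench between the drive and the board, empty at the start: the free spot. Origin at the centre of its underside, z up. (Mind the wall cabinets over the back of the bench: their undersides are 0.45 m up, their fronts at x = 0.56 left of y = 0.2 and x = 0.66 right of it, with an open door on the right beyond y = -0.26.)
Not all that is in view belongs to the job. What is shaped like the pulley_52 but blue is not meant. Leave any pink look-alike of the pulley_66 alone.

How it is judged:
By the outcome, as a careful person would: the job done as asked, in the order asked, and still so for the second after the job is handed in, with the robot touching nothing.
It also fails if it takes over 102 s, if anything falls off the work surface, if the arm or the gripper's body presses on something with over 40 N, if the wrist force passes 120 N, or if a joint passes its speed limit or range.

## Working session

There is one attempt and no reset: what is moved stays moved. The work goes in short steps, Python scripts to look and compute and a tool call to move; the robot and the scene stay as the last step left them, time stands still between calls to the robot, and variables do not carry over. Pictures are saved under pics/ and viewed, at most 16 in all, crops included, and the job is handed in when it is done.

Besides the shell and the picture viewer there is one more tool, called after "Call:" by a JSON object that holds its "api" and its "payload". apply_moves: Moves the arm, as the interface text tells. Its arguments: {"type":"object","properties":{"plan":{"type":"array"},"squeeze":{"type":"number"}},"required":["plan"]}

```bash
mkdir -p pics
cat > h.py <<'E'
import numpy as np, cv2
from workcell import manip
def ray(im,u,v):
    K=im['K'];d=np.array([(u-K[0,2])/K[0,0],(v-K[1,2])/K[1,1]]);s=d.copy()
    for _ in range(30): s=d/(1+im['k1']*(s@s))
    T=np.array(im['cam_to_world']);return T[:3,3],T[:3,:3]@np.array([s[0],-s[1],-1])
def onz(im,u,v,z):
    o,d=ray(im,u,v);return o+d*(z-o[2])/d[2]
def proj(im,p):
    T=np.array(im['cam_to_world']);c=T[:3,:3].T@(np.array(p)-T[:3,3]);s=np.array([c[0],-c[1]])/-c[2]
    s=s*(1+im['k1']*(s@s));K=im['K'];return s[0]*K[0,0]+K[0,2],s[1]*K[1,1]+K[1,2]
E
python3 - <<'E'
from h import *
for n in("scene","top"):
    im=manip.get_image(n);cv2.imwrite(f"pics/{n}0.png",im['frame']);print(n,im['K'],im['k1'],np.round(im['cam_to_world'],3))
print(manip.state())
E
```

```text
scene [[438.93651547   0.         322.40599229]
 [  0.         438.93651547 203.06603435]
 [  0.           0.           1.        ]] -0.12005611000426392 [[-0.468  0.583 -0.664 -0.427]
 [-0.884 -0.303  0.356  0.62 ]
 [ 0.006  0.754  0.657  0.989]
 [ 0.     0.     0.     1.   ]]
top [[462.64560087   0.         319.59463281]
 [  0.         462.64560087 204.75548607]
 [  0.           0.           1.        ]] -0.05116317489079522 [[-2.200e-02  9.800e-01 -1.970e-01  2.860e-01]
 [-1.000e+00 -2.100e-02  5.000e-03  1.440e-01]
 [ 1.000e-03  1.970e-01  9.800e-01  1.272e+00]
 [ 0.000e+00  0.000e+00  0.000e+00  1.000e+00]]
{'t': 0.1, 'joints': array([-1.15047374,  0.61581226, -0.01262436,  1.42476843,  0.00811458,
        1.10340209, -0.04040929]), 'qd': array([-0.00107538, -0.00522314, -0.00147226, -0.0036197 ,  0.00107146,
       -0.00120271,  0.00015989]), 'joint_torque': array([ 1.17469262e-03, -4.70381355e+01,  2.60213697e-01, -1.71569288e+01,
        1.01324794e-02,  5.92438329e-03, -1.08796036e-05]), 'tool_pos': array([0.28055339, 0.58555941, 0.23025076]), 'orientation': array([[-9.01854626e-01,  4.32038518e-01, -9.76242967e-04],
       [ 4.32039620e-01,  9.01852120e-01, -2.12632664e-03],
       [-3.82282237e-05, -2.33941316e-03, -9.99997263e-01]]), 'wrist_force': array([ 0.43889298,  0.86446025, -0.93166085]), 'ft_torque': array([-0.0446554 ,  0.012388  , -0.01282365]), 'grasp_force': 0.0, 'width': 0.08552907084832632}
```

View pics/scene0.png

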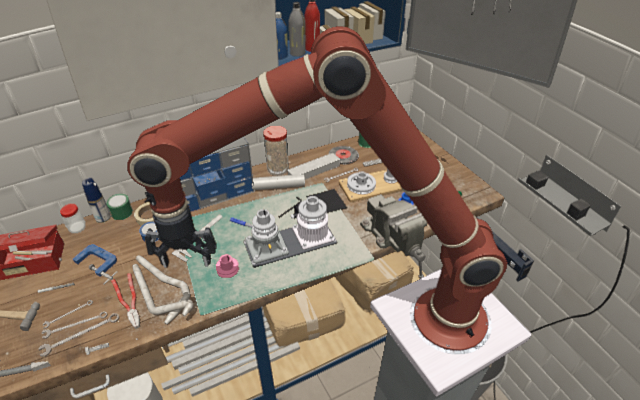

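View pics/top0.png

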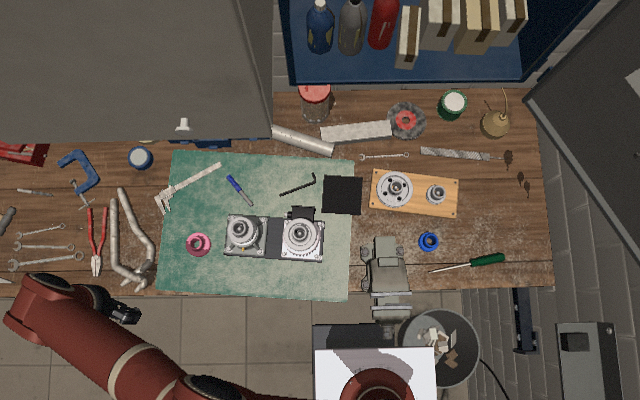

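The overview shows the spindle near (243,232) and the motor near (302,236). The mat is at (342,195), pulley_100 at (395,189) and pulley_52 at (436,194). The pink decoy is at (198,244) and the blue one at (428,241). I'll enlarge two crops.

Run:
```python
from h import *
f=cv2.imread("pics/top0.png")
a=cv2.resize(f[195:270,215:335],None,fx=6,fy=6,interpolation=cv2.INTER_CUBIC)[:, :780]
b=cv2.resize(f[160:225,355:475],None,fx=6,fy=6,interpolation=cv2.INTER_CUBIC)
cv2.imwrite("pics/a.png",a);cv2.imwrite("pics/b.png",b)
```

```text
(no output)
```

View pics/a.png

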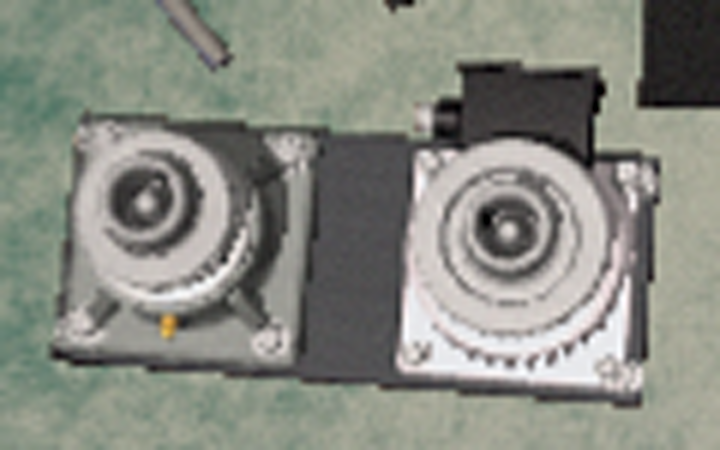

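View pics/b.png

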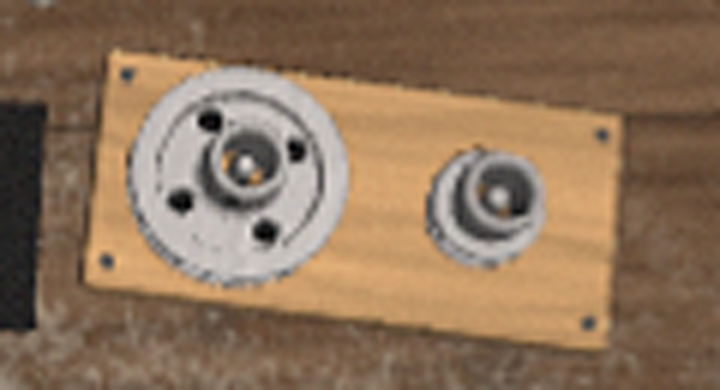

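Spindle hub top is at crop px (149,197) and motor hub at (506,232), carrying the larger pulley. On the board, the pulley_100 hub is at (248,163) and the pulley_52 hub at (503,196).

Run:
```python
from h import *
im=manip.get_image("top");sc=manip.get_image("scene")
f=lambda u,v,ox,oy:((u+.5)/6-.5+ox,(v+.5)/6-.5+oy)
P={}
for n,u,v,ox,oy,z in [("spin hub",149,197,215,195,.154),("spin tip",147,202,215,195,.143),("spin rim",152,218,215,195,.126),("mot hub",506,232,215,195,.154),("mot tip",508,232,215,195,.143),("mot rim",508,237,215,195,.126),
 ("100 hub",248,163,355,160,.066),("100 tip",247,164,355,160,.055),("100rim",239,174,355,160,.038),("52 hub",503,196,355,160,.066),("52 tip",500,196,355,160,.055),("52 rim",485,207,355,160,.038)]:
    p=onz(im,*f(u,v,ox,oy),z);P[n]=p;print(n,np.round(p*1000,1),np.round(proj(sc,p),1))
print("mat",onz(im,342.5,195,.006))
d=lambda a,b:np.linalg.norm((P[a]-P[b])[:2])
print(d("spin hub","mot hub"),d("spin tip","mot tip"),d("100 hub","52 hub"),d("100 tip","52 tip"))
s=sc['frame'];cv2.imwrite("pics/s1.png",cv2.resize(s[155:265,215:425],None,fx=3.8,fy=3.8,interpolation=cv2.INTER_CUBIC))
```

```text
spin hub [457.9 335.2 154. ] [263.4 212.6]
spin tip [457.5 337.8 143. ] [262.9 215.8]
spin rim [453.3 338.6 126. ] [263.7 221.1]
mot hub [440.4 189.9 154. ] [312.  200.6]
mot tip [441.9 189.5 143. ] [311.9 203.1]
mot rim [442.2 190.2 126. ] [311.7 207.5]
100 hub [572.6 -68.5  66. ] [361.7 175.3]
100 tip [574.7 -69.9  55. ] [361.5 177.3]
100rim [574.1 -69.   38. ] [361.  181.3]
52 hub [ 555.  -182.1   66. ] [391.6 169. ]
52 tip [ 557.5 -183.7   55. ] [391.2 171. ]
52 rim [ 556.3 -181.    38. ] [390.3 175.2]
mat [0.56628356 0.07229212 0.006     ]
0.14634487243596483 0.14916704197130976 0.11498432213444636 0.11508490414327877
```

View pics/s1.png

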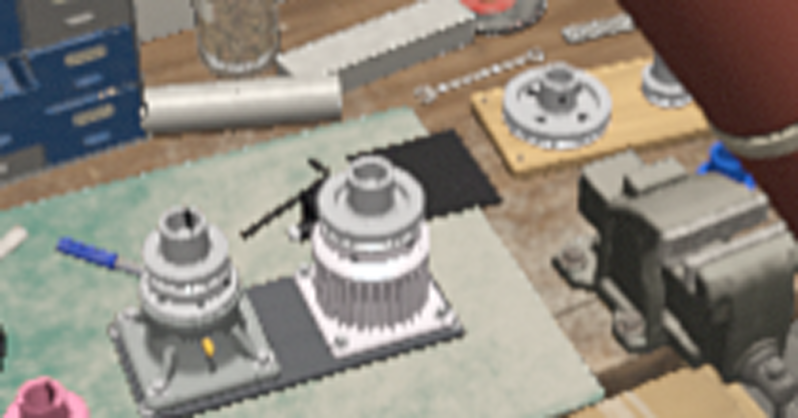

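The scene view agrees to about 2 mm: motor hub is at scene px (312,200) and spindle hub at (263,213). So the spindle at (457,338) carries the 66 and the motor at (441,189) carries the 82. Pulley_100 is at (573,-69), pulley_52 at (556,-182) and the mat at (566,72). My order is 66→mat, 100→spindle, 82→100's post, 52→motor, 66→52's post.

Call:
{"api": "apply_moves", "payload": {"plan": [[1, 26, -36, 0, 0], [1, 54, -76, 0, 0], [1, 82, -116, 0, 0], [1, 110, -156, 0, 0], [1, 138, -196, 0, 0]], "squeeze": 50}}

```text
t: 0.7
tool_pos: [0.4197, 0.3884, 0.2313]
orientation: [[-0.902, 0.432, 0.0], [0.432, 0.902, -0.0], [-0.0, -0.0, -1.0]]
wrist_force: [0.5, 0.7, -0.1]
width: 0.0856
grasp_force: 0.0
```

Call:
{"api": "apply_moves", "payload": {"plan": [[1, 24, -34, 0, 0], [1, 38, -52, 0, 0], [1, 38, -52, -20, 0], [1, 38, -52, -40, 0], [1, 38, -52, -40, 0]]}}

```text
t: 1.2
tool_pos: [0.4552, 0.3366, 0.1887]
orientation: [[-0.902, 0.432, -0.005], [0.432, 0.902, -0.004], [0.003, -0.006, -1.0]]
wrist_force: [0.2, -0.2, -0.8]
width: 0.0854
grasp_force: 0.0
```

Run:
```python
from h import *
im=manip.get_image("top");sc=manip.get_image("scene")
s=manip.state();print(s['t'],s['tool_pos'],s['orientation'],s['wrist_force'],s['joints'])
a=cv2.resize(im['frame'][180:280,180:330],None,fx=3,fy=3);b=cv2.resize(sc['frame'][140:270,200:350],None,fx=3,fy=3)
c=np.zeros((400,900,3),np.uint8);c[:300,:450]=a;c[:390,450:]=b;cv2.imwrite("pics/g1.png",cv2.resize(c,(800,356)))
```

```text
1.3 [0.45668946 0.33834507 0.19134059] [[-9.02020755e-01  4.31692319e-01 -5.46409840e-04]
 [ 4.31692516e-01  9.02020774e-01 -3.09268707e-04]
 [ 3.59364101e-04 -5.14847832e-04 -9.99999803e-01]] [ 0.52663185  0.33244229 -0.01464078] [-6.75807548e-01  5.29639573e-01 -3.39544564e-04  1.71801885e+00
  9.08562555e-05  8.94553998e-01  4.48270582e-01]
```

View pics/g1.png

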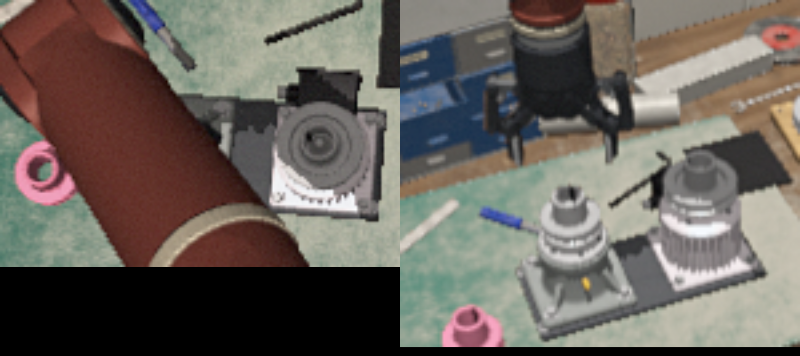

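The top view is blocked by the arm. In the scene view the open gripper is centred above the spindle hub. I'll descend and grip.

Call:
{"api": "apply_moves", "payload": {"plan": [[1, 0, 0, -25, 0], [1, 0, 0, -45, 0], [1, 0, 0, -55, 0], [1, 0, 0, -61, 0], [1, 0, 0, -61, 0]]}}

```text
t: 1.8
tool_pos: [0.4569, 0.3384, 0.1304]
orientation: [[-0.902, 0.432, 0.0], [0.432, 0.902, 0.0], [-0.0, 0.0, -1.0]]
wrist_force: [0.5, 0.1, 0.1]
width: 0.0854
grasp_force: 0.0
```

Call:
{"api": "apply_moves", "payload": {"plan": [[-1, 0, 0, 0, 0], [-1, 0, 0, 0, 0], [-1, 0, 0, 0, 0], [-1, 0, 0, 0, 0], [-1, 0, 0, 0, 0]]}}

```text
t: 2.3
tool_pos: [0.4571, 0.3384, 0.1312]
orientation: [[-0.902, 0.432, 0.001], [0.432, 0.902, 0.001], [-0.001, 0.001, -1.0]]
wrist_force: [-2.1, -0.9, 3.8]
width: 0.0351
grasp_force: 49.8
```

Call:
{"api": "apply_moves", "payload": {"plan": [[-1, 0, 0, 10, 0], [-1, 0, 0, 30, 0], [-1, 0, 0, 55, 0], [-1, 0, 0, 70, 0], [-1, 0, 0, 70, 0]], "squeeze": 70}}

```text
t: 2.8
tool_pos: [0.4579, 0.339, 0.2025]
orientation: [[-0.902, 0.432, 0.004], [0.432, 0.902, 0.003], [-0.002, 0.004, -1.0]]
wrist_force: [0.5, -1.0, -1.6]
width: 0.0344
grasp_force: 70.0
```

Call:
{"api": "apply_moves", "payload": {"plan": [[-1, 8, -20, 0, 0], [-1, 22, -55, 0, 0], [-1, 40, -98, 0, 0], [-1, 58, -142, 0, 0], [-1, 76, -186, 0, 0]]}}

```text
t: 3.3
tool_pos: [0.5324, 0.1504, 0.199]
orientation: [[-0.902, 0.431, -0.002], [0.431, 0.902, -0.001], [0.002, -0.002, -1.0]]
wrist_force: [0.8, 0.2, -2.0]
width: 0.0349
grasp_force: 70.0
```

Call:
{"api": "apply_moves", "payload": {"plan": [[-1, 16, -38, 0, 0], [-1, 27, -66, 0, 0], [-1, 33, -80, -20, 0], [-1, 33, -80, -60, 0], [-1, 33, -80, -100, 0]]}}

```text
t: 3.8
tool_pos: [0.5658, 0.071, 0.0987]
orientation: [[-0.901, 0.434, 0.0], [0.434, 0.901, -0.0], [-0.0, -0.0, -1.0]]
wrist_force: [-0.0, -0.1, -2.6]
width: 0.0344
grasp_force: 70.0
```

Run:
```python
from h import *
im=manip.get_image("top");sc=manip.get_image("scene")
s=manip.state();print(s['t'],s['tool_pos'],s['wrist_force'],s['width'],s['grasp_force'])
a=cv2.resize(im['frame'][150:270,210:330],None,fx=3.3,fy=3.3);b=cv2.resize(sc['frame'][130:250,240:360],None,fx=3.3,fy=3.3)
cv2.imwrite("pics/g2.png",np.hstack([a,b]))
```

```text
3.9 [0.56009616 0.0712563  0.09408672] [-1.43360585 -0.7898315  -2.00080127] 0.03460438813033118 70.483852699399
```

View pics/g2.png

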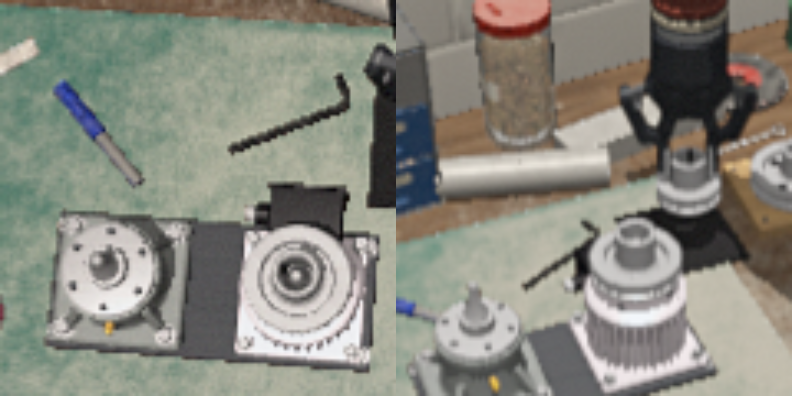

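Pulley 66 is held upright above the mat. The bare spindle shaft tip shows at crop (103,258). Lowering onto the mat.

Call:
{"api": "apply_moves", "payload": {"plan": [[-1, 0, 0, -25, 0], [-1, 0, 0, -45, 0], [-1, 0, 0, -58, 0], [-1, 0, 0, -65, 0], [-1, 0, 0, -67, 0]]}}

```text
t: 4.4
tool_pos: [0.566, 0.0723, 0.0334]
orientation: [[-0.902, 0.432, -0.0], [0.432, 0.902, -0.0], [-0.0, -0.0, -1.0]]
wrist_force: [-0.1, 0.1, -1.4]
width: 0.0347
grasp_force: 70.5
```

Run:
```python
from h import *
im=manip.get_image("top");s=manip.state();print(s['t'],s['tool_pos'],s['wrist_force'])
r=cv2.resize(im['frame'][150:270,210:330],None,fx=3.3,fy=3.3)
for u,v,z in[(103,259,.143),(108,272,.106),(296,273,.143),(295,272,.154)]: print(onz(im,(u+.5)/3.3-.5+210,(v+.5)/3.3-.5+150,z))
```

```text
4.45 [0.5661424  0.07230102 0.03356085] [ 0.26466952  0.08584336 -2.59604819]
[0.457717   0.33343656 0.143     ]
[0.45314079 0.33566642 0.106     ]
[0.44409353 0.18921635 0.143     ]
[0.44331192 0.18950583 0.154     ]
```

Call:
{"api": "apply_moves", "payload": {"plan": [[-1, 0, 0, -1, 0], [-1, 0, 0, -2, 0], [-1, 0, 0, -2, 0], [-1, 0, 0, -2, 0], [-1, 0, 0, -2, 0]]}}

```text
t: 4.95
tool_pos: [0.5659, 0.0722, 0.0315]
orientation: [[-0.902, 0.432, 0.0], [0.432, 0.902, 0.0], [-0.0, 0.0, -1.0]]
wrist_force: [0.4, 0.2, -2.5]
width: 0.0347
grasp_force: 70.5
```

Call:
{"api": "apply_moves", "payload": {"plan": [[-1, 0, 0, -1, 0], [-1, 0, 0, -2, 0], [-1, 0, 0, -2, 0], [-1, 0, 0, -2, 0], [-1, 0, 0, -2, 0]]}}

```text
t: 5.45
tool_pos: [0.5659, 0.0722, 0.0313]
orientation: [[-0.902, 0.432, 0.001], [0.432, 0.902, 0.0], [-0.001, 0.0, -1.0]]
wrist_force: [-3.7, 0.2, 11.6]
width: 0.0348
grasp_force: 71.8
```

Call:
{"api": "apply_moves", "payload": {"plan": [[1, 0, 0, 0, 0], [1, 0, 0, 0, 0], [1, 0, 0, 0, 0], [1, 0, 0, 5, 0], [1, 0, 0, 20, 0]]}}

```text
t: 5.95
tool_pos: [0.5647, 0.072, 0.0483]
orientation: [[-0.902, 0.432, -0.003], [0.432, 0.902, -0.001], [0.003, -0.002, -1.0]]
wrist_force: [-0.0, -0.2, 0.5]
width: 0.0855
grasp_force: 0.0
```

Call:
{"api": "apply_moves", "payload": {"plan": [[1, 0, 0, 40, 0], [1, 0, 0, 75, 0], [1, 2, -35, 80, 0], [1, 4, -75, 80, 0], [1, 6, -115, 80, 0]]}}

```text
t: 6.45
tool_pos: [0.5722, -0.0437, 0.1302]
orientation: [[-0.903, 0.431, 0.002], [0.431, 0.903, -0.0], [-0.002, 0.001, -1.0]]
wrist_force: [0.1, -0.7, -0.2]
width: 0.0856
grasp_force: 0.0
```

Call:
{"api": "apply_moves", "payload": {"plan": [[1, 1, -20, 0, 0], [1, 1, -26, 0, 0], [1, 1, -26, -20, 0], [1, 1, -26, -40, 0], [1, 1, -26, -40, 0]]}}

```text
t: 6.95
tool_pos: [0.5708, -0.0665, 0.087]
orientation: [[-0.903, 0.43, -0.006], [0.43, 0.903, 0.002], [0.006, -0.001, -1.0]]
wrist_force: [-0.1, -0.7, 0.4]
width: 0.0856
grasp_force: 0.0
```

Run:
```python
from h import *
im=manip.get_image("top");sc=manip.get_image("scene")
s=manip.state();print(s['t'],s['tool_pos'],s['wrist_force'],s['width'])
a=cv2.resize(im['frame'][150:270,310:430],None,fx=3.3,fy=3.3);b=cv2.resize(sc['frame'][110:230,290:410],None,fx=3.3,fy=3.3)
cv2.imwrite("pics/g3.png",np.hstack([a,b]))
```

```text
7.05 [ 0.57287151 -0.0673002   0.08935377] [ 0.36630481 -0.00818588 -0.61648414] 0.08561700407575354
```

View pics/g3.png

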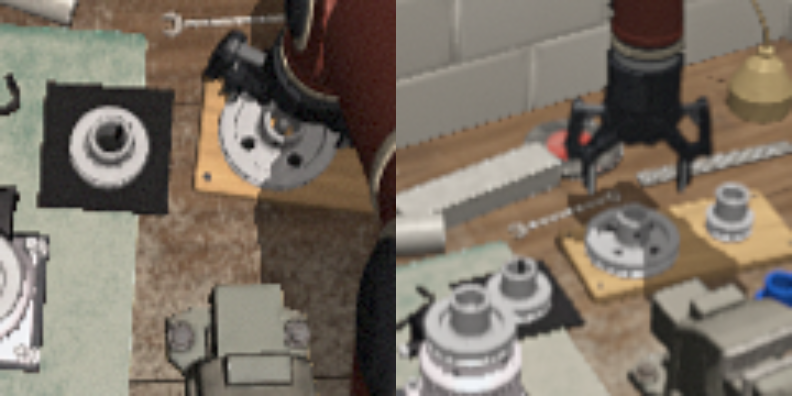

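Pulley 66 sits centred and upright on the mat at crop (110,140), and the gripper is above pulley_100. Descend and grip.

Call:
{"api": "apply_moves", "payload": {"plan": [[1, 0, 0, -20, 0], [1, 0, 0, -36, 0], [1, 0, 0, -45, 0], [1, 0, 0, -46, 0], [1, 0, 0, -46, 0]], "squeeze": 90}}

```text
t: 7.55
tool_pos: [0.5734, -0.0686, 0.044]
orientation: [[-0.902, 0.432, 0.001], [0.432, 0.902, -0.0], [-0.001, 0.001, -1.0]]
wrist_force: [0.1, 0.1, 0.2]
width: 0.0853
grasp_force: 0.0
```

Call:
{"api": "apply_moves", "payload": {"plan": [[-1, 0, 0, 0, 0], [-1, 0, 0, 0, 0], [-1, 0, 0, 0, 0], [-1, 0, 0, 0, 0], [-1, 0, 0, 0, 0]]}}

```text
t: 8.05
tool_pos: [0.5732, -0.069, 0.0442]
orientation: [[-0.902, 0.432, 0.001], [0.432, 0.902, -0.0], [-0.001, 0.0, -1.0]]
wrist_force: [-1.1, -0.5, 4.8]
width: 0.0338
grasp_force: 90.3
```

Call:
{"api": "apply_moves", "payload": {"plan": [[-1, 0, 0, 10, 0], [-1, 0, 0, 25, 0], [-1, 0, 0, 45, 0], [-1, 0, 0, 60, 0], [-1, 0, 0, 60, 0]]}}

```text
t: 8.55
tool_pos: [0.5738, -0.0689, 0.1049]
orientation: [[-0.902, 0.432, 0.003], [0.432, 0.902, -0.0], [-0.003, 0.001, -1.0]]
wrist_force: [1.2, 0.5, -4.2]
width: 0.0338
grasp_force: 90.6
```

Call:
{"api": "apply_moves", "payload": {"plan": [[-1, 0, 0, 35, 0], [-1, -3, 10, 75, 0], [-1, -10, 34, 105, 0], [-1, -22, 78, 107, 0], [-1, -35, 122, 107, 0]]}}

```text
t: 9.05
tool_pos: [0.5375, 0.0536, 0.2104]
orientation: [[-0.901, 0.435, 0.001], [0.435, 0.901, 0.0], [-0.001, 0.0, -1.0]]
wrist_force: [0.2, 1.4, -4.7]
width: 0.0337
grasp_force: 91.3
```

Call:
{"api": "apply_moves", "payload": {"plan": [[-1, -13, 45, 0, 0], [-1, -26, 90, 0, 0], [-1, -39, 135, 0, 0], [-1, -52, 180, 0, 0], [-1, -63, 220, 0, 0]]}}

```text
t: 9.55
tool_pos: [0.4725, 0.2753, 0.2088]
orientation: [[-0.903, 0.431, -0.003], [0.431, 0.903, -0.001], [0.003, -0.002, -1.0]]
wrist_force: [0.6, 0.3, -5.4]
width: 0.0339
grasp_force: 91.3
```

Call:
{"api": "apply_moves", "payload": {"plan": [[-1, -10, 35, 0, 0], [-1, -16, 57, 0, 0], [-1, -18, 64, 0, 0], [-1, -18, 64, 0, 0], [-1, -18, 64, 0, 0]]}}

```text
t: 10.05
tool_pos: [0.4574, 0.3346, 0.2095]
orientation: [[-0.901, 0.434, -0.001], [0.434, 0.901, -0.003], [-0.001, -0.003, -1.0]]
wrist_force: [-0.2, -1.0, -4.8]
width: 0.0336
grasp_force: 91.3
```

Run:
```python
from h import *
im=manip.get_image("top");sc=manip.get_image("scene")
s=manip.state();print(s['t'],s['tool_pos'],s['wrist_force'],s['width'])
p=s['tool_pos']
for dz in(.022,-.026): print(np.array(proj(sc,p+[0,0,dz])),(np.array(proj(sc,p+[0,0,dz]))-[215,130])*3.9)
print((np.array(proj(sc,[.457,.337,.143]))-[215,130])*3.9)
a=cv2.resize(sc['frame'][130:250,215:335],None,fx=3.9,fy=3.9,interpolation=cv2.INTER_CUBIC)
cv2.imwrite("pics/g4.png",a)
```

```text
10.15 [0.45785092 0.33451271 0.20997299] [ 0.58134175 -0.07973209 -5.24666881] 0.03373979787796863
[261.27351606 191.2253146 ] [180.46671264 238.77872694]
[262.73950855 204.5284472 ] [186.18408335 290.66094408]
[188.15092494 334.6458656 ]
```

View pics/g4.png

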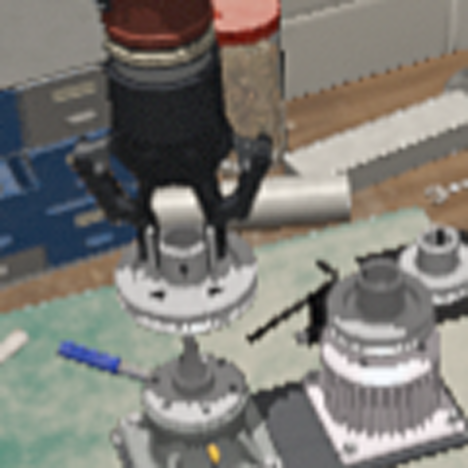

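Pulley_100 is upright, and its rim centre (187) lines up with the shaft tip at crop (189,338). Lowering.

Call:
{"api": "apply_moves", "payload": {"plan": [[-1, 0, 0, -15, 0], [-1, 0, 0, -32, 0], [-1, 0, 0, -46, 0], [-1, 0, 0, -56, 0], [-1, 0, 0, -60, 0]]}}

```text
t: 10.65
tool_pos: [0.457, 0.3357, 0.1494]
orientation: [[-0.901, 0.434, -0.001], [0.434, 0.901, -0.002], [0.0, -0.002, -1.0]]
wrist_force: [-0.2, -0.0, -4.2]
width: 0.0337
grasp_force: 91.3
```

Call:
{"api": "apply_moves", "payload": {"plan": [[-1, 0, 0, -3, 0], [-1, 0, 0, -6, 0], [-1, 0, 0, -9, 0], [-1, 0, 0, -12, 0], [-1, 0, 0, -12, 0]]}}

```text
t: 11.15
tool_pos: [0.4566, 0.3371, 0.138]
orientation: [[-0.902, 0.432, -0.001], [0.432, 0.902, -0.0], [0.0, -0.001, -1.0]]
wrist_force: [0.2, -0.6, -5.9]
width: 0.0338
grasp_force: 91.3
```

No side force so far. Continuing to the seat.

Call:
{"api": "apply_moves", "payload": {"plan": [[-1, 0, 0, -2, 0], [-1, 0, 0, -4, 0], [-1, 0, 0, -6, 0], [-1, 0, 0, -7, 0], [-1, 0, 0, -7, 0]]}}

```text
t: 11.65
tool_pos: [0.4565, 0.3379, 0.1322]
orientation: [[-0.902, 0.432, 0.0], [0.432, 0.902, 0.001], [0.0, 0.001, -1.0]]
wrist_force: [-2.9, -0.4, 3.1]
width: 0.0337
grasp_force: 92.3
```

Call:
{"api": "apply_moves", "payload": {"plan": [[1, 0, 0, 0, 0], [1, 0, 0, 0, 0], [1, 0, 0, 0, 0], [1, 0, 0, 10, 0], [1, 0, 0, 40, 0]]}}

```text
t: 12.15
tool_pos: [0.4555, 0.3358, 0.1697]
orientation: [[-0.902, 0.432, -0.005], [0.432, 0.902, -0.004], [0.003, -0.006, -1.0]]
wrist_force: [0.5, -0.1, 0.2]
width: 0.0856
grasp_force: 0.0
```

Call:
{"api": "apply_moves", "payload": {"plan": [[1, 0, 0, 15, 0], [1, -3, -28, 15, 0], [1, -8, -75, 15, 0], [1, -12, -120, 15, 0], [1, -15, -148, 15, 0]]}}

```text
t: 12.65
tool_pos: [0.4419, 0.1852, 0.1871]
orientation: [[-0.9, 0.435, 0.001], [0.435, 0.9, -0.002], [-0.002, -0.001, -1.0]]
wrist_force: [1.1, -0.2, 0.0]
width: 0.0858
grasp_force: 0.0
```

Call:
{"api": "apply_moves", "payload": {"plan": [[1, 0, 0, 0, 0], [1, 0, 0, 0, 0], [1, 0, 0, -15, 0], [1, 0, 0, -20, 0], [1, 0, 0, -20, 0]]}}

```text
t: 13.15
tool_pos: [0.4414, 0.1904, 0.1658]
orientation: [[-0.903, 0.43, -0.001], [0.43, 0.903, -0.0], [0.001, -0.001, -1.0]]
wrist_force: [-0.0, -0.5, 0.1]
width: 0.0852
grasp_force: 0.0
```

Run:
```python
from h import *
im=manip.get_image("top");sc=manip.get_image("scene")
s=manip.state();print(s['t'],s['tool_pos'],s['wrist_force'],s['width'])
a=cv2.resize(im['frame'][160:280,200:320],None,fx=3.3,fy=3.3);b=cv2.resize(sc['frame'][130:250,230:350],None,fx=3.3,fy=3.3)
cv2.imwrite("pics/g5.png",np.hstack([a,b]))
```

```text
13.25 [0.44197105 0.19015699 0.16644967] [-0.41203001  0.46523937 -0.64890652] 0.08539908913757503
```

View pics/g5.png

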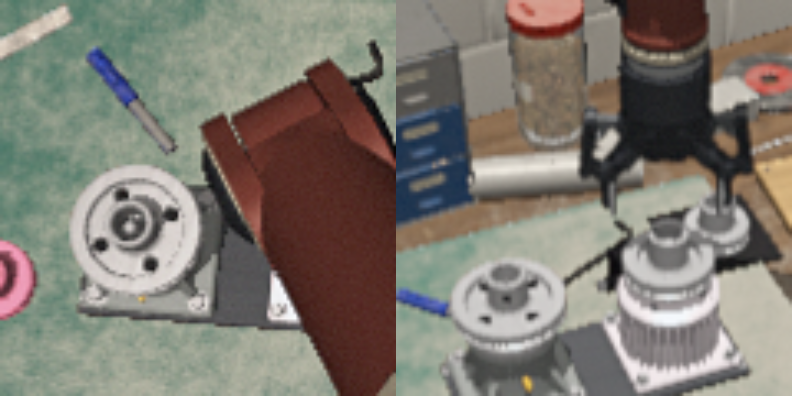

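Pulley_100 sits level on the spindle, hub at top crop (133,225). The gripper is over the motor hub.

Call:
{"api": "apply_moves", "payload": {"plan": [[1, 0, 0, -15, 0], [1, 0, 0, -28, 0], [1, 0, 0, -34, 0], [1, 0, 0, -34, 0], [1, 0, 0, -34, 0]]}}

```text
t: 13.75
tool_pos: [0.4422, 0.1895, 0.1328]
orientation: [[-0.902, 0.432, 0.001], [0.432, 0.902, 0.0], [-0.001, 0.001, -1.0]]
wrist_force: [0.2, 0.2, -0.0]
width: 0.0852
grasp_force: 0.0
```

Call:
{"api": "apply_moves", "payload": {"plan": [[-1, 0, 0, 0, 0], [-1, 0, 0, 0, 0], [-1, 0, 0, 0, 0], [-1, 0, 0, 0, 0], [-1, 0, 0, 0, 0]]}}

```text
t: 14.25
tool_pos: [0.4421, 0.1892, 0.1331]
orientation: [[-0.902, 0.432, 0.001], [0.432, 0.902, 0.0], [-0.001, 0.001, -1.0]]
wrist_force: [-1.4, -1.9, 5.2]
width: 0.0337
grasp_force: 89.0
```

Call:
{"api": "apply_moves", "payload": {"plan": [[-1, 0, 0, 8, 0], [-1, 0, 0, 25, 0], [-1, 0, 0, 50, 0], [-1, 0, 0, 75, 0], [-1, 0, 0, 78, 0]]}}

```text
t: 14.75
tool_pos: [0.4434, 0.1899, 0.2129]
orientation: [[-0.902, 0.432, 0.005], [0.432, 0.902, 0.003], [-0.004, 0.005, -1.0]]
wrist_force: [0.5, -0.2, -1.9]
width: 0.0338
grasp_force: 90.0
```

Call:
{"api": "apply_moves", "payload": {"plan": [[-1, 8, -16, 0, 0], [-1, 26, -52, 0, 0], [-1, 48, -95, 0, 0], [-1, 70, -138, 0, 0], [-1, 92, -181, 0, 0]]}}

```text
t: 15.25
tool_pos: [0.5335, 0.0065, 0.209]
orientation: [[-0.902, 0.432, -0.003], [0.432, 0.902, -0.0], [0.002, -0.001, -1.0]]
wrist_force: [1.9, 0.8, -2.4]
width: 0.0338
grasp_force: 89.9
```

Call:
{"api": "apply_moves", "payload": {"plan": [[-1, 18, -36, 0, 0], [-1, 32, -62, -15, 0], [-1, 39, -77, -50, 0], [-1, 39, -77, -90, 0], [-1, 39, -77, -105, 0]]}}

```text
t: 15.75
tool_pos: [0.5688, -0.0695, 0.0998]
orientation: [[-0.901, 0.434, -0.011], [0.434, 0.901, 0.001], [0.01, -0.004, -1.0]]
wrist_force: [-0.6, 0.2, -2.8]
width: 0.0338
grasp_force: 90.2
```

Call:
{"api": "apply_moves", "payload": {"plan": [[-1, 0, 0, 0, 0], [-1, 0, 0, 0, 0], [-1, 0, 0, 0, 0], [-1, 0, 0, 0, 0], [-1, 0, 0, 0, 0]]}}

```text
t: 16.25
tool_pos: [0.5734, -0.0688, 0.1064]
orientation: [[-0.902, 0.432, 0.002], [0.432, 0.902, -0.0], [-0.002, 0.001, -1.0]]
wrist_force: [-0.9, -1.5, -2.7]
width: 0.0337
grasp_force: 90.2
```

Run:
```python
from h import *
im=manip.get_image("top");sc=manip.get_image("scene")
s=manip.state();print(s['t'],s['tool_pos'],s['wrist_force'],s['width'])
a=cv2.resize(im['frame'][150:270,330:450],None,fx=3.3,fy=3.3);b=cv2.resize(sc['frame'][110:230,300:420],None,fx=3.3,fy=3.3)
print((np.array(proj(sc,[.573,-.069,.055]))-[300,110])*3.3+[396,0], (np.array(proj(sc,s['tool_pos']-[0,0,.027]))-[300,110])*3.3+[396,0])
cv2.imwrite("pics/g6.png",np.hstack([a,b]))
```

```text
16.35 [ 0.57312179 -0.06879302  0.10602037] [ 0.09371356  0.0377383  -2.6188534 ] 0.03420181067090916
[599.03508266 223.28153689] [600.26824082 205.05266327]
```

View pics/g6.png

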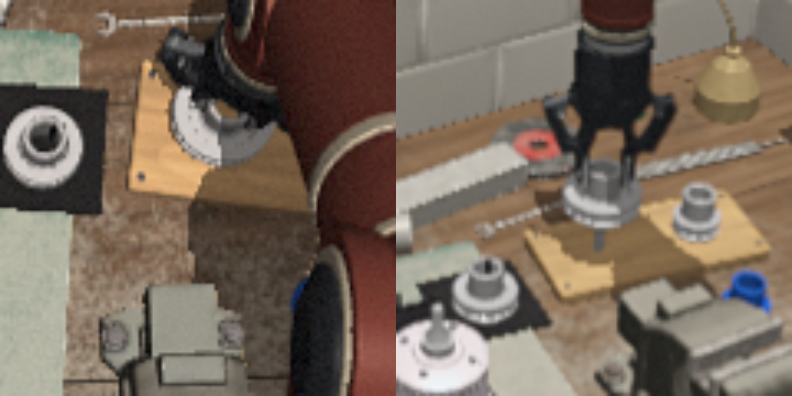

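Pulley 82 is upright over the post, with its rim centre at 601 and the post at 600. The motor shaft is bare at (437,320). Commanded z is 105 mm and the seat is at about 45.

Call:
{"api": "apply_moves", "payload": {"plan": [[-1, 0, 0, -12, 0], [-1, 0, 0, -27, 0], [-1, 0, 0, -42, 0], [-1, 0, 0, -53, 0], [-1, 0, 0, -57, 0]]}}

```text
t: 16.85
tool_pos: [0.5717, -0.0687, 0.0465]
orientation: [[-0.902, 0.432, -0.003], [0.432, 0.902, 0.0], [0.003, -0.001, -1.0]]
wrist_force: [0.1, 0.3, -3.3]
width: 0.034
grasp_force: 90.2
```

Call:
{"api": "apply_moves", "payload": {"plan": [[-1, 0, 0, -2, 0], [-1, 0, 0, -4, 0], [-1, 0, 0, -5, 0], [-1, 0, 0, -5, 0], [-1, 0, 0, -5, 0]]}}

```text
t: 17.35
tool_pos: [0.573, -0.0688, 0.0452]
orientation: [[-0.902, 0.432, 0.001], [0.432, 0.902, -0.0], [-0.001, 0.0, -1.0]]
wrist_force: [-3.9, 1.0, 5.9]
width: 0.0338
grasp_force: 91.1
```

Call:
{"api": "apply_moves", "payload": {"plan": [[1, 0, 0, 1, 0], [1, 0, 0, 1, 0], [1, 0, 0, 1, 0], [1, 0, 0, 12, 0], [1, 0, 0, 42, 0]], "squeeze": 60}}

```text
t: 17.85
tool_pos: [0.5709, -0.0686, 0.0839]
orientation: [[-0.902, 0.432, -0.006], [0.432, 0.902, 0.001], [0.006, -0.002, -1.0]]
wrist_force: [1.2, 0.4, 1.1]
width: 0.0855
grasp_force: 0.0
```

Call:
{"api": "apply_moves", "payload": {"plan": [[1, 0, 0, 13, 0], [1, -4, -28, 13, 0], [1, -10, -68, 13, 0], [1, -15, -100, 13, 0], [1, -17, -113, 13, 0]]}}

```text
t: 18.35
tool_pos: [0.5547, -0.187, 0.0988]
orientation: [[-0.899, 0.438, 0.0], [0.438, 0.899, -0.003], [-0.002, -0.003, -1.0]]
wrist_force: [-0.5, -0.8, -0.6]
width: 0.0853
grasp_force: 0.0
```

Call:
{"api": "apply_moves", "payload": {"plan": [[1, 0, 0, 0, 0], [1, 0, 0, 0, 0], [1, 0, 0, -10, 0], [1, 0, 0, -18, 0], [1, 0, 0, -18, 0]]}}

```text
t: 18.85
tool_pos: [0.5549, -0.1799, 0.0784]
orientation: [[-0.903, 0.43, -0.004], [0.43, 0.903, 0.002], [0.004, 0.0, -1.0]]
wrist_force: [0.0, -0.1, -0.2]
width: 0.085
grasp_force: 0.0
```

Run:
```python
from h import *
im=manip.get_image("top");sc=manip.get_image("scene")
s=manip.state();print(s['t'],s['tool_pos'],s['wrist_force'],s['width'])
a=cv2.resize(im['frame'][150:270,360:480],None,fx=3.3,fy=3.3);b=cv2.resize(sc['frame'][110:230,330:450],None,fx=3.3,fy=3.3)
cv2.imwrite("pics/g7.png",np.hstack([a,b]))
```

```text
18.95 [ 0.55565623 -0.18091257  0.07964269] [-0.14513673  0.39004255  0.78118799] 0.08521639553721347
```

View pics/g7.png

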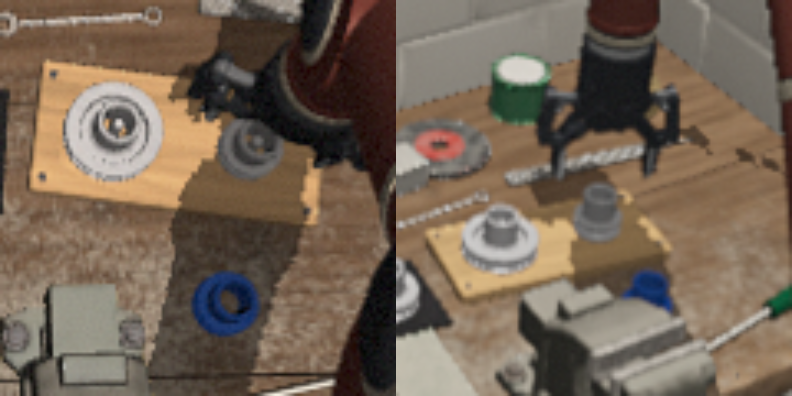

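Pulley 82 sits flat on its post at top crop (115,125). The gripper is centred over pulley 52. Descend, grip and lift.

Call:
{"api": "apply_moves", "payload": {"plan": [[1, 0, 0, -15, 0], [1, 0, 0, -28, 0], [1, 0, 0, -36, 0], [1, 0, 0, -36, 0], [1, 0, 0, -36, 0]]}}

```text
t: 19.45
tool_pos: [0.5559, -0.1818, 0.0442]
orientation: [[-0.902, 0.432, -0.0], [0.432, 0.902, 0.0], [0.0, -0.0, -1.0]]
wrist_force: [0.3, 0.2, 1.0]
width: 0.0854
grasp_force: 0.0
```

Call:
{"api": "apply_moves", "payload": {"plan": [[-1, 0, 0, 0, 0], [-1, 0, 0, 0, 0], [-1, 0, 0, 0, 0], [-1, 0, 0, 0, 0], [-1, 0, 0, 0, 0]]}}

```text
t: 19.95
tool_pos: [0.5564, -0.182, 0.045]
orientation: [[-0.902, 0.432, 0.002], [0.432, 0.902, -0.0], [-0.002, 0.0, -1.0]]
wrist_force: [0.0, 0.5, 4.0]
width: 0.0342
grasp_force: 60.3
```

Call:
{"api": "apply_moves", "payload": {"plan": [[-1, 0, 0, 8, 0], [-1, 0, 0, 25, 0], [-1, 0, 0, 55, 0], [-1, 0, 0, 90, 0], [-1, 0, 0, 120, 0]]}}

```text
t: 20.45
tool_pos: [0.5555, -0.1817, 0.1658]
orientation: [[-0.902, 0.432, -0.0], [0.432, 0.902, 0.0], [0.0, -0.0, -1.0]]
wrist_force: [0.3, -0.5, -1.6]
width: 0.0346
grasp_force: 59.9
```

Call:
{"api": "apply_moves", "payload": {"plan": [[-1, 0, 0, 30, 0], [-1, -5, 16, 46, 0], [-1, -16, 52, 46, 0], [-1, -29, 96, 46, 0], [-1, -42, 140, 46, 0]]}}

```text
t: 20.95
tool_pos: [0.5127, -0.0407, 0.2104]
orientation: [[-0.901, 0.433, -0.0], [0.433, 0.901, 0.0], [0.0, -0.0, -1.0]]
wrist_force: [0.3, 1.4, -1.2]
width: 0.0345
grasp_force: 59.9
```

Call:
{"api": "apply_moves", "payload": {"plan": [[-1, -14, 45, 0, 0], [-1, -28, 90, 0, 0], [-1, -42, 135, 0, 0], [-1, -54, 176, 0, 0], [-1, -63, 206, 0, 0]]}}

```text
t: 21.45
tool_pos: [0.4489, 0.1673, 0.2105]
orientation: [[-0.903, 0.429, -0.001], [0.429, 0.903, 0.001], [0.001, 0.0, -1.0]]
wrist_force: [0.2, 0.4, -1.3]
width: 0.0349
grasp_force: 59.9
```

Call:
{"api": "apply_moves", "payload": {"plan": [[-1, -6, 18, 0, 0], [-1, -9, 26, 0, 0], [-1, -9, 26, 0, 0], [-1, -9, 26, -15, 0], [-1, -9, 26, -22, 0]]}}

```text
t: 21.95
tool_pos: [0.4419, 0.1879, 0.1875]
orientation: [[-0.901, 0.435, -0.001], [0.435, 0.901, -0.002], [0.0, -0.002, -1.0]]
wrist_force: [0.0, -0.6, -1.0]
width: 0.0344
grasp_force: 59.9
```

Run:
```python
from h import *
im=manip.get_image("top");sc=manip.get_image("scene")
s=manip.state();print(s['t'],s['tool_pos'],s['wrist_force'],s['width'])
a=cv2.resize(im['frame'][160:280,230:350],None,fx=3.3,fy=3.3);b=cv2.resize(sc['frame'][130:250,250:370],None,fx=3.3,fy=3.3)
cv2.imwrite("pics/g8.png",np.hstack([a,b]))
```

```text
22.05 [0.44146267 0.18818498 0.18727389] [ 0.28169963 -0.44139024 -1.11777981] 0.03420130614233667
```

View pics/g8.png

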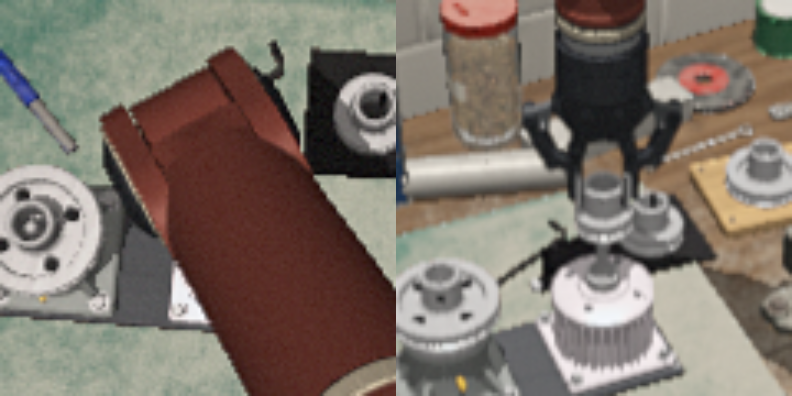

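Pulley 52 hangs just above the motor shaft, with rim centre at 605 and shaft at 604. Lowering.

Call:
{"api": "apply_moves", "payload": {"plan": [[-1, 0, 0, -10, 0], [-1, 0, 0, -22, 0], [-1, 0, 0, -33, 0], [-1, 0, 0, -38, 0], [-1, 0, 0, -40, 0]]}}

```text
t: 22.55
tool_pos: [0.4416, 0.19, 0.1476]
orientation: [[-0.902, 0.432, -0.001], [0.432, 0.902, -0.001], [0.001, -0.001, -1.0]]
wrist_force: [0.1, -0.5, -1.5]
width: 0.0346
grasp_force: 59.9
```

Call:
{"api": "apply_moves", "payload": {"plan": [[-1, 0, 0, -3, 0], [-1, 0, 0, -6, 0], [-1, 0, 0, -8, 0], [-1, 0, 0, -10, 0], [-1, 0, 0, -10, 0]]}}

```text
t: 23.05
tool_pos: [0.4417, 0.1901, 0.1382]
orientation: [[-0.902, 0.432, -0.0], [0.432, 0.902, -0.0], [0.0, -0.0, -1.0]]
wrist_force: [1.1, 0.3, -0.8]
width: 0.0341
grasp_force: 59.9
```

Call:
{"api": "apply_moves", "payload": {"plan": [[-1, 0, 0, -2, 0], [-1, 0, 0, -4, 0], [-1, 0, 0, -6, 0], [-1, 0, 0, -6, 0], [-1, 0, 0, -6, 0]]}}

```text
t: 23.55
tool_pos: [0.4419, 0.1902, 0.1329]
orientation: [[-0.902, 0.432, 0.0], [0.432, 0.902, 0.0], [-0.0, 0.0, -1.0]]
wrist_force: [-1.9, -0.4, 4.8]
width: 0.0344
grasp_force: 60.6
```

Call:
{"api": "apply_moves", "payload": {"plan": [[1, 0, 0, 0, 0], [1, 0, 0, 0, 0], [1, 0, 0, 0, 0], [1, 0, 0, 12, 0], [1, 0, 0, 45, 0]]}}

```text
t: 24.05
tool_pos: [0.4399, 0.1893, 0.1753]
orientation: [[-0.902, 0.432, -0.007], [0.432, 0.902, -0.003], [0.005, -0.006, -1.0]]
wrist_force: [1.2, 1.0, 0.1]
width: 0.0853
grasp_force: 0.0
```

Call:
{"api": "apply_moves", "payload": {"plan": [[1, 10, -10, 12, 0], [1, 40, -38, 12, 0], [1, 75, -71, 12, 0], [1, 105, -100, 0, 0], [1, 124, -118, -30, 0]]}}

```text
t: 24.55
tool_pos: [0.5706, 0.0687, 0.1492]
orientation: [[-0.9, 0.436, 0.009], [0.436, 0.9, -0.001], [-0.008, 0.003, -1.0]]
wrist_force: [0.0, -1.2, 0.4]
width: 0.086
grasp_force: 0.0
```

Call:
{"api": "apply_moves", "payload": {"plan": [[1, 0, 0, -30, 0], [1, 0, 0, -70, 0], [1, 0, 0, -70, 0], [1, 0, 0, -70, 0], [1, 0, 0, -70, 0]]}}

```text
t: 25.05
tool_pos: [0.5673, 0.0727, 0.0793]
orientation: [[-0.902, 0.432, 0.004], [0.432, 0.902, 0.001], [-0.003, 0.002, -1.0]]
wrist_force: [-0.7, 0.2, 0.8]
width: 0.0854
grasp_force: 0.0
```

Run:
```python
from h import *
im=manip.get_image("top");sc=manip.get_image("scene")
s=manip.state();print(s['t'],s['tool_pos'],s['wrist_force'],s['width'])
a=cv2.resize(im['frame'][150:270,230:350],None,fx=3.3,fy=3.3);b=cv2.resize(sc['frame'][120:240,260:380],None,fx=3.3,fy=3.3)
cv2.imwrite("pics/g9.png",np.hstack([a,b]))
```

```text
25.15 [0.56730823 0.07261352 0.07955221] [-0.85611241  0.49560369 -0.28764919] 0.0853253125663881
```

View pics/g9.png

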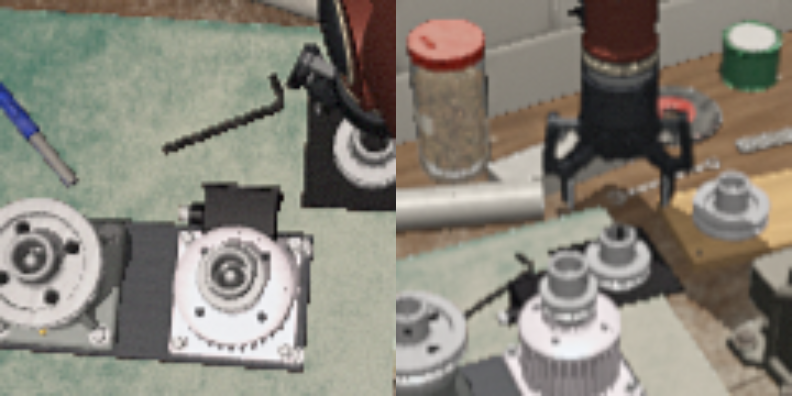

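Pulley 52 sits down on the motor at top crop (232,270), and the gripper is above the 66. Picking it up.

Call:
{"api": "apply_moves", "payload": {"plan": [[1, 0, 0, -20, 0], [1, 0, 0, -36, 0], [1, 0, 0, -45, 0], [1, 0, 0, -45, 0], [1, 0, 0, -45, 0]], "squeeze": 70}}

```text
t: 25.65
tool_pos: [0.5665, 0.0724, 0.0332]
orientation: [[-0.902, 0.432, 0.002], [0.432, 0.902, 0.0], [-0.001, 0.001, -1.0]]
wrist_force: [0.3, 0.0, 0.1]
width: 0.0855
grasp_force: 0.0
```

Call:
{"api": "apply_moves", "payload": {"plan": [[-1, 0, 0, 0, 0], [-1, 0, 0, 0, 0], [-1, 0, 0, 0, 0], [-1, 0, 0, 0, 0], [-1, 0, 0, 0, 0]]}}

```text
t: 26.15
tool_pos: [0.5663, 0.0722, 0.0332]
orientation: [[-0.902, 0.432, 0.001], [0.432, 0.902, 0.0], [-0.001, 0.001, -1.0]]
wrist_force: [-1.0, 0.3, 6.1]
width: 0.0347
grasp_force: 69.4
```

Call:
{"api": "apply_moves", "payload": {"plan": [[-1, 0, 0, 8, 0], [-1, 0, 0, 25, 0], [-1, 0, 0, 55, 0], [-1, 0, 0, 90, 0], [-1, 0, 0, 100, 0]]}}

```text
t: 26.65
tool_pos: [0.5679, 0.0725, 0.1357]
orientation: [[-0.902, 0.432, 0.006], [0.432, 0.902, 0.001], [-0.005, 0.004, -1.0]]
wrist_force: [1.1, -0.0, -1.8]
width: 0.0344
grasp_force: 70.0
```

Call:
{"api": "apply_moves", "payload": {"plan": [[-1, 0, -15, 0, 0], [-1, -2, -50, 0, 0], [-1, -4, -95, 0, 0], [-1, -6, -140, 0, 0], [-1, -8, -185, 0, 0]]}}

```text
t: 27.15
tool_pos: [0.5555, -0.1158, 0.13]
orientation: [[-0.902, 0.433, -0.005], [0.433, 0.902, -0.0], [0.004, -0.002, -1.0]]
wrist_force: [1.0, 0.1, -1.0]
width: 0.0344
grasp_force: 70.0
```

Call:
{"api": "apply_moves", "payload": {"plan": [[-1, -1, -35, 0, 0], [-1, -2, -58, 0, 0], [-1, -2, -69, 0, 0], [-1, -2, -69, -15, 0], [-1, -2, -69, -30, 0]]}}

```text
t: 27.65
tool_pos: [0.555, -0.1818, 0.1008]
orientation: [[-0.902, 0.432, -0.002], [0.432, 0.902, 0.001], [0.002, 0.0, -1.0]]
wrist_force: [0.3, -0.2, -2.0]
width: 0.0344
grasp_force: 70.1
```

Call:
{"api": "apply_moves", "payload": {"plan": [[-1, 0, 0, 0, 0], [-1, 0, 0, 0, 0], [-1, 0, 0, 0, 0], [-1, 0, 0, 0, 0], [-1, 0, 0, 0, 0]]}}

```text
t: 28.15
tool_pos: [0.5562, -0.1818, 0.1029]
orientation: [[-0.902, 0.432, 0.001], [0.432, 0.902, -0.0], [-0.001, 0.0, -1.0]]
wrist_force: [0.1, -0.3, -2.6]
width: 0.0345
grasp_force: 70.1
```

Run:
```python
from h import *
im=manip.get_image("top");sc=manip.get_image("scene")
s=manip.state();print(s['t'],s['tool_pos'],s['wrist_force'],s['width'])
a=cv2.resize(im['frame'][150:270,360:480],None,fx=3.3,fy=3.3);b=cv2.resize(sc['frame'][110:230,330:450],None,fx=3.3,fy=3.3)
cv2.imwrite("pics/g10.png",np.hstack([a,b]))
```

```text
28.25 [ 0.55602089 -0.18182015  0.10272091] [ 0.88721192  1.16761523 -1.75938094] 0.03431116779796071
```

View pics/g10.png

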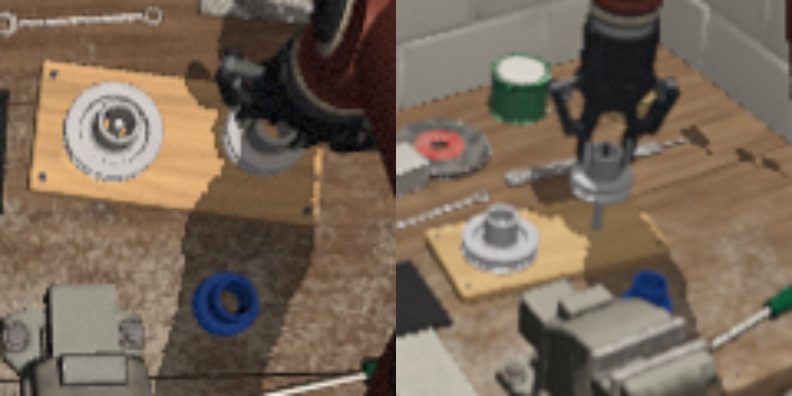

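The 66 is upright over the post, with rim centre at 602 and post at 598, so about 3 mm off. I'll nudge it and lower.

Call:
{"api": "apply_moves", "payload": {"plan": [[-1, 1, 2, -8, 0], [-1, 1, 2, -22, 0], [-1, 1, 2, -38, 0], [-1, 1, 2, -50, 0], [-1, 1, 2, -54, 0]]}}

```text
t: 28.75
tool_pos: [0.5554, -0.1793, 0.0459]
orientation: [[-0.902, 0.432, -0.004], [0.432, 0.902, 0.001], [0.004, -0.001, -1.0]]
wrist_force: [-0.5, 0.2, -2.2]
width: 0.0344
grasp_force: 70.0
```

Call:
{"api": "apply_moves", "payload": {"plan": [[-1, 0, 0, -2, 0], [-1, 0, 0, -4, 0], [-1, 0, 0, -5, 0], [-1, 0, 0, -5, 0], [-1, 0, 0, -5, 0]]}}

```text
t: 29.25
tool_pos: [0.5566, -0.1797, 0.0452]
orientation: [[-0.902, 0.432, 0.0], [0.432, 0.902, -0.0], [-0.0, -0.0, -1.0]]
wrist_force: [-3.6, 0.6, 6.5]
width: 0.0342
grasp_force: 70.9
```

Seated. Release, back off and check.

Call:
{"api": "apply_moves", "payload": {"plan": [[1, 0, 0, 1, 0], [1, 0, 0, 1, 0], [1, 0, 0, 1, 0], [1, 0, 0, 12, 0], [1, 0, 0, 45, 0]]}}

```text
t: 29.75
tool_pos: [0.5546, -0.1792, 0.0865]
orientation: [[-0.902, 0.432, -0.007], [0.432, 0.902, 0.002], [0.007, -0.001, -1.0]]
wrist_force: [-0.4, -0.4, -0.2]
width: 0.0854
grasp_force: 0.0
```

Call:
{"api": "apply_moves", "payload": {"plan": [[1, 0, 0, 40, 0], [1, 0, 0, 80, 0], [1, -25, -30, 95, 0], [1, -50, -60, 95, 0], [1, -50, -60, 95, 0]]}}

```text
t: 30.25
tool_pos: [0.5025, -0.2469, 0.1849]
orientation: [[-0.897, 0.442, -0.002], [0.442, 0.897, -0.006], [-0.001, -0.006, -1.0]]
wrist_force: [-0.4, -1.1, -1.1]
width: 0.0856
grasp_force: 0.0
```

Call:
{"api": "apply_moves", "payload": {"plan": [[1, 0, 0, 0, 0], [1, 0, 0, 0, 0], [1, 0, 0, 0, 0], [1, 0, 0, 0, 0], [1, 0, 0, 0, 0]]}}

```text
t: 30.75
tool_pos: [0.5072, -0.2391, 0.1831]
orientation: [[-0.902, 0.431, -0.0], [0.431, 0.902, 0.0], [0.0, 0.0, -1.0]]
wrist_force: [0.2, -0.5, -0.5]
width: 0.0853
grasp_force: 0.0
```

Run:
```python
from h import *
im=manip.get_image("top");sc=manip.get_image("scene")
s=manip.state();print(s['t'],s['tool_pos'],s['wrist_force'],s['width'])
a=cv2.resize(im['frame'][150:270,220:470],(780,374));b=cv2.resize(sc['frame'][150:250,220:430],None,fx=2,fy=2)
c=np.zeros((580,780,3),np.uint8);c[:374]=a;c[376:576,:420]=b;cv2.imwrite("pics/g11.png",c)
```

```text
30.85 [ 0.50704827 -0.23943817  0.18315138] [ 1.20547666  1.08876517 -1.07756721] 0.08582570584177895
```

View pics/g11.png

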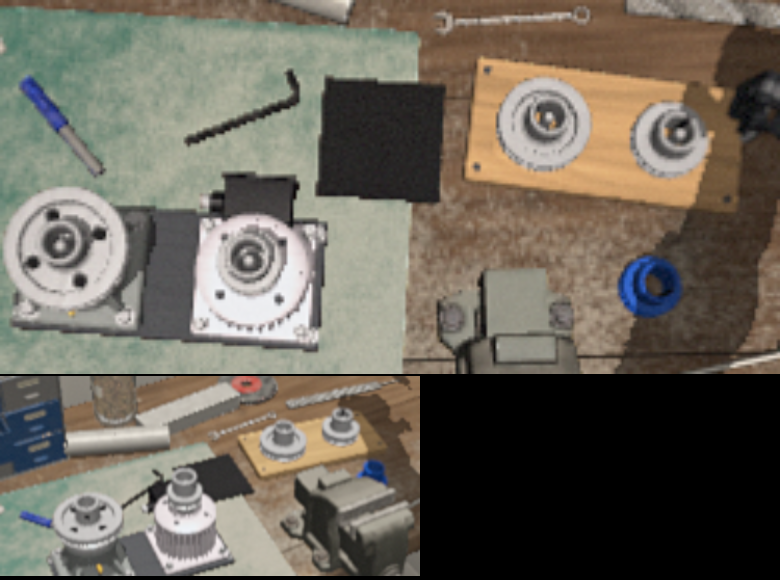

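All four pulleys are in place and level: 100 on the spindle (67,245), 52 on the motor (250,258), 82 and 66 on the posts (545,120 and 675,135). The mat is empty.

```bash
python3 -c "
from workcell import manip
print(manip.close_job())"
```

```text
the job is handed in; nothing more can be done
None
```

The drive is on its slow speed and the job is handed in at about 31 s: pulley_52 on the motor, pulley_100 on the spindle, pulley_82 and pulley_66 on the board's posts, all four released and level in the last pictures.

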